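# Fetch the dosing bottle from the child-locked additive box

## Robot

A 6-joint arm with a two-finger parallel gripper is mounted at the origin on the work surface. World frame = base frame: x ahead of the robot, y to its left, z up, the work surface at z = 0. Lengths are in m, angles in degrees, forces in N, time in s.
With the tool pointing down it reaches from about 0.35 to 0.975 m from the base axis. Payload 17.4 kg.
Tool frame: the origin (TCP) lies on the centre line of the jaws, within the pads' length; the fingertips stand 11 mm ahead of it and the grasp point (between the pads) lies 8 mm behind it; z points along the fingers, y is the line along which they close (so a half turn about z gives the same grasp; the last joint's range is limited). The gripper opens to 85 mm and grips with 20 to 120 N. Pads are 22 mm wide; open, the fingers measure 114 mm over their backs; the gripper's body (76 mm by 85 mm) begins 54 mm behind the grasp point. The pads swing forward as they close: fully open they stand 13 mm farther back than shut.
Start: joints at [-67.999, 6.646, 82.598, -0, 90.757, -2.166], TCP at [0.276, -0.616, 0.242] pointing down, gripper open.
Joint ranges: [-162.19, 162.19], [-47.58, 125.68], [4.15, 143.07], [-65.23, 245.23], [0.69, 171.88], [-170.13, 170.13]. Speed limits (degrees/s): [108.29, 108.29, 127.2, 180, 180, 180].

## Interface

Orientations are given as a 3x3 rotation matrix whose columns are the frame's x, y, z axes.
In Python, from workcell import env gives the robot as it stands.
- The arm moves only by the tool drive_tool, never from a script. Its argument "steps" is a list of rows, each a list of 7 numbers: the shift along the tool's x, y, z in mm, then the turn, a rotation vector about the tool's x, y, z in degrees, then the closure, from 0 (fully open) to 1 (shut). A call has 1 to 10 rows; each row is the pose to reach, as a shift and turn from the pose commanded when the call began, along the tool's axes at that moment; what a row does not reach only later rows make up. A row lasts 1/8 s, in which the tool goes at most 62.5 mm and 10.7 degrees, less where a joint would pass 70% of its speed; a pose out of reach is approached as far as the arm can. A call with a gripper value outside its range is refused whole. The fingers move at their own pace and stop on an object; the grip force is fixed at half the most. Time passes only in rows, so rows that repeat a pose let the fingers close. It gives the time, the measured TCP pose, the force, the opening and the grip force at its end, in the units of the state.
- env.sense(): the state, without advancing time (a new reading comes with each control period).
- env.snapshot(name): name is "side" or "top"; returns the picture (420x560x3 uint8, red, green, blue); there is no depth.
- env.calibration(name): a dict with "fx", "fy", "cx", "cy" (pixels), "xyz" and "rotation" of the camera in the world. Camera axes: x right, y up, looking along -z (the intrinsics and any distortion apply to the point x, -y, -z); pixel columns grow to the right and rows downward; lengths in m; the calibration is good to about 2 mm. A picture is of the moment at which its call begins. calibration takes no time and is no camera call.
- env.finish_job(): hands the job in; it is judged then, once.
The state is a dict: "time": time; "joints": joint angles; "dq": joint speeds; "joint_efforts": joint torques, N m; "tool_pos": TCP position; "ee_rot": TCP orientation; "force": force on the tool from outside, world axes, zero at the start; "ft_torque": the same for the moment, N m; "finger_gap": finger opening in m; "gripper_force": force on a finger pad.
Only numpy, scipy, OpenCV 4.12 (cv2) and the standard library are available. Lean on these libraries where they do the work, as an engineer would, in place of code of your own. Each camera call takes 0.05 s, during which the arm holds its last target. There are 200 camera calls.

## Task

The dosing pump is waiting for its new bottle: slide the orange child-lock tab on the additive box fully aside, press the green button so that the clear lid springs open, then take out the blue-capped bottle and set it down gently, upright, in the blue drip tray in front of the dosing pump. Leave the box unlocked with its lid open and the white-capped bottle standing in it, and do not disturb the other things on the worktop.

Things in the scene. Friction and masses are not known exactly. Their poses are not given: they have to be found in the camera images.
- box: White additive box with red trim, fixed, 198 x 204 x 150 mm high (x, y, z); origin at the centre of its underside; -x is its front. Rear part (x from -33 mm): bottle compartment. Front part (x -99 to -33 mm): lock console, its grey top face sloping at 30 degrees from z 150 mm at x -33 down to z 112 mm at x -99 (outward normal -0.5, 0, 0.866 in the box frame)
- tab_grip (a point): Middle of the top of the orange lock tab's thumb rib: 12 mm thick along the slide, 26 mm long up the slope, standing 16 mm above the tab's flat plate (91 x 26 mm, 7 mm thick, on the sloped face). Axes: x up the slope, y along the slide to unlocked (the box's +y), z out of the sloped face. Locked, the rib's centre is 57 mm to the +y side of the nearer edge of the button
- tab (a joint): Travel of the lock tab in m: about 0 locked (its end sits under the edge of the green button and blocks it), 0.022 fully aside. Stays where it is left; about 2 N moves it
- button_top (a point): Centre of the top of the green push button: a raised plate 34 mm (up the slope) x 56 mm (along y), its top 16 mm proud of the sloped face. Axes: x up the slope, y as the box's y, z out of the sloped face; it is pressed along -z
- button (a joint): How far the button is pressed, m: 0 up, 0.007 fully down. Sprung, 1.5 N at the start to 6.5 N fully down, comes back up. While the tab is locked it moves only 1 to 2 mm. Past about 4 mm (4.5 N) it lets go of the lid; hold it down for half a second
- lid (a joint): Opening of the clear lid, rad: 0 shut and latched, 1.22 (70 degrees) fully open. 204 x 135 x 5 mm, hinged on top of the box's back wall (box frame x +99, z 150 mm). Released, it rises by itself in about 1 s to 70 degrees and stays there
- bottle_blue: The bottle wanted: white with a light blue band and a blue screw cap, 136 mm high, about 0.30 kg; origin at the centre of its base, z up. Round body 58 mm diameter up to z 96 mm, shoulder to z 110, round smooth cap 34 mm diameter from z 108 to 136 mm. Stands in one of the two cells
- bottle_white: The same bottle with grey-white band and white cap, in the other cell; stays there. Origin at the centre of its base
- box_in (a point): Centre of the floor of the bottle compartment (box frame x +33, y 0, z 6 mm). Inside it is 124 mm (x) by 196 mm (y), walls 4 mm thick, rim at z 150 mm of the box frame; a 70 mm high divider at y 0 makes two cells, one bottle near the middle of each
- doser: White dosing pump with two black round pump heads, fixed, with a blue drip tray in front of it (-x side). Origin at the centre of its footprint (210 x 150 mm) on the worktop; the pump stands from x +35 to +105 mm, 105 mm high, the heads reach forward to x +15 mm
- tray (a point): Centre of the drip tray's floor, 5 mm above the worktop. The tray is 110 x 110 mm outside, 100 x 100 mm inside, rim 12 mm above the worktop; axes as the doser's
- remote: Black light remote lying flat, 40 x 105 x 8 mm, loose; origin at the centre of its underside. Leave alone
- food_jar: Fish-food jar with red lid, 68 mm diameter, 85 mm high, loose; origin at the centre of its base. Leave alone
- valve: Dark grey plastic ball valve with blue lever, 120 mm long, 70 mm high, loose; origin under its middle. Leave alone
- elbow: Dark grey pipe elbow, 52 mm diameter, 71 mm overall along each leg, loose; origin under its corner. Leave alone
- tweezers: Long steel tweezers lying flat, 250 mm long, loose; origin at the middle. Leave alone
- cup: Clear measuring cup, 76 mm diameter, 80 mm high, loose; origin at the centre of its base. Leave alone
- lid_edge (a point): Middle of the lid's front edge, outer side. Fully open it is at about box frame x +50, z 279 mm: the lid leans over the rear of the compartment, and its steel latch tongue (22 mm wide, 24 mm long, at the middle of this edge) then points forward. No room for a gripper straight above a bottle; come in leaning forward 20 to 40 degrees, from the front

How it is judged:
By the outcome, as a careful person would: the job done as asked, in the order asked, and still so for the second after the job is handed in, with the robot touching nothing.
It also fails if it takes over 59 s, if anything falls off the work surface, if the arm or the gripper's body presses on something with over 40 N, if the wrist force passes 120 N, or if a joint passes its speed limit or range.

## Working session

There is one attempt and no reset: what is moved stays moved. The work goes in short steps, Python scripts to look and compute and a tool call to move; the robot and the scene stay as the last step left them, time stands still between calls to the robot, and variables do not carry over. Pictures are saved under pics/ and viewed, at most 10 in all, crops included, and the job is handed in when it is done.

Besides the shell and the picture viewer there is one more tool, called in YAML: its name, and indented under it one key for each argument. drive_tool: Moves the arm, as the interface text tells. Its arguments: {"type":"object","properties":{"steps":{"type":"array","items":{"type":"array","items":{"type":"number"}}}},"required":["steps"]}

```bash
mkdir -p pics; ls
python3 - <<'E'
from workcell import env
import cv2,numpy as np
for n in("side","top"):
    cv2.imwrite(f"pics/{n}0.png",env.snapshot(n)[:,:,::-1]);print(n,env.calibration(n))
s=env.sense();print(s['time'],s['tool_pos'],s['ee_rot'])
E
```

```text
pics
side {'fx': 484.5560775657578, 'fy': 484.5560775657578, 'cx': 269.50603768236704, 'cy': 204.779428472934, 'xyz': array([0.47897214, 1.02434092, 1.26760273]), 'rotation': array([[-0.99431443,  0.08290122, -0.06682969],
       [-0.10634498, -0.74104961,  0.66297528],
       [ 0.00543735,  0.66631289,  0.74565245]])}
top {'fx': 536.0813085594237, 'fy': 536.0813085594237, 'cx': 284.15705171629537, 'cy': 211.87915528593382, 'xyz': array([0.48950558, 0.00583564, 1.62565527]), 'rotation': array([[ 0.02941041,  0.99790137, -0.05768777],
       [-0.99956131,  0.02956305,  0.00179408],
       [ 0.00349574,  0.05760969,  0.99833306]])}
0.1 [ 0.27626798 -0.61570377  0.24166417] [[ 9.12361005e-01  4.09386401e-01 -4.13768716e-04]
 [ 4.09386610e-01 -9.12360533e-01  9.28630984e-04]
 [ 2.66264976e-06 -1.01663807e-03 -9.99999483e-01]]
```

View pics/side0.png

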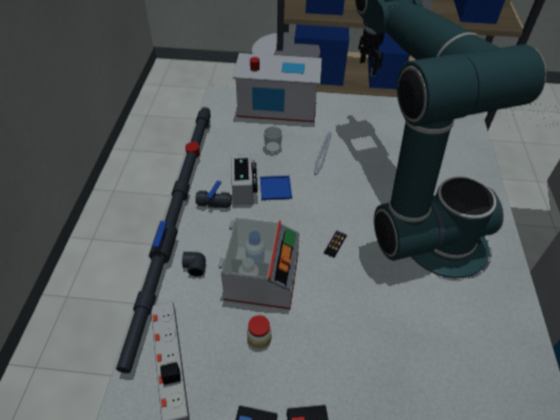

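View pics/top0.png

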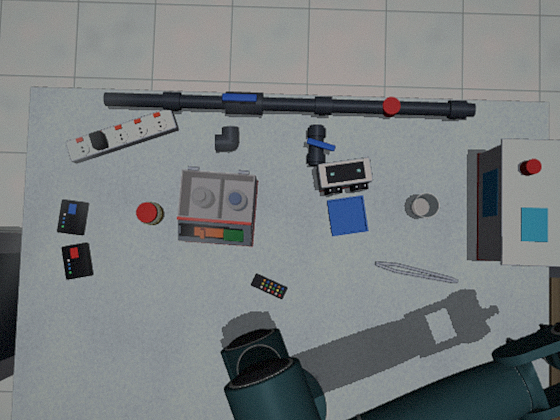

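The side view shows the box near (262,262) and the tray at (276,187). In the top view the box is at (217,205), with green at (233,235), orange at (208,232) and the blue cap at (236,198). The tray is at (348,215). Next I'll measure with colour masks.

```bash
cat > h.py <<'E'
import cv2,numpy as np
from workcell import env
def ray(n,u,v):
    c=env.calibration(n);d=np.array([(u-c['cx'])/c['fx'],-(v-c['cy'])/c['fy'],-1.]);return c['xyz'],c['rotation']@d
def onz(n,u,v,z):
    o,d=ray(n,u,v);return o+d*(z-o[2])/d[2]
def proj(n,p):
    c=env.calibration(n);q=c['rotation'].T@(np.asarray(p)-c['xyz']);return np.array([c['cx']-c['fx']*q[0]/q[2],c['cy']+c['fy']*q[1]/q[2]])
def tri(a,b):
    (o1,d1),(o2,d2)=ray(*a),ray(*b);d1=d1/np.linalg.norm(d1);d2=d2/np.linalg.norm(d2)
    t=np.linalg.lstsq(np.c_[d1,-d2],o2-o1,rcond=None)[0];p,q=o1+t[0]*d1,o2+t[1]*d2
    return (p+q)/2,np.linalg.norm(p-q)
RNG={'green':((45,120,40),(85,255,255)),'orange':((6,140,90),(20,255,255)),'blue':((95,80,50),(125,255,255)),'red':((0,120,50),(5,255,255)),}
def mask(img,c,roi):
    m=cv2.inRange(cv2.cvtColor(img,cv2.COLOR_RGB2HSV),*[np.array(x) for x in RNG[c]]);z=np.zeros_like(m);x0,y0,x1,y1=roi;z[y0:y1,x0:x1]=m[y0:y1,x0:x1];return z
def blobs(m,mn=12):
    n,l,s,c=cv2.connectedComponentsWithStats(m)
    for i in range(1,n):
        if s[i,4]>=mn:
            r=cv2.minAreaRect(np.argwhere(l==i)[:,::-1].astype(np.float32))
            yield s[i,4],c[i].round(1),np.round(r[0],1),np.round(r[1],1),round(r[2],1)
def crop(img,roi,k,name):
    x0,y0,x1,y1=roi;cv2.imwrite(name,cv2.resize(img[y0:y1,x0:x1,::-1],None,fx=k,fy=k,interpolation=cv2.INTER_CUBIC))
E
python3 - <<'E'
from h import *
I={n:cv2.imread(f"pics/{n}0.png")[:,:,::-1].copy() for n in("side","top")}
R={'top':(170,155,265,255),'side':(215,215,305,310)}
T={'top':(320,185,380,245),'side':(255,170,297,205)}
for n in I:
    for c in('green','orange','red','blue'):
        print(n,c,*blobs(mask(I[n],c,R[n])),sep='\n  ')
    print(n,'tray',*blobs(mask(I[n],'blue',T[n])),sep='\n  ')
a=cv2.resize(I['top'][155:255,165:265],None,fx=5,fy=5,interpolation=2)
b=cv2.resize(I['side'][213:313,215:305][:, :60+30],None,fx=5,fy=5,interpolation=2)
o=np.hstack([a,b]);o=cv2.resize(o,(800,int(o.shape[0]*800/o.shape[1])));o=cv2.convertScaleAbs(o,alpha=1.6);cv2.imwrite('pics/c0.png',o[:,:,::-1]);print(o.shape)
E
```

```text
side
  green
  (np.int32(151), array([288.7, 237.6]), array([288.7, 237.4]), array([10.4, 16.1]), 9.5)
side
  orange
  (np.int32(139), array([285.6, 253.6]), array([285.5, 253.5]), array([17.,  9.]), 90.0)
  (np.int32(54), array([283. , 266.3]), array([283.1, 266.3]), array([9.4, 5.8]), 26.6)
side
  red
  (np.int32(135), array([274.2, 249.8]), array([274.3, 249.6]), array([ 2.5, 57.9]), 10.5)
side
  blue
  (np.int32(108), array([254.2, 237.6]), array([254.5, 238. ]), array([12.,  9.]), 90.0)
side
  tray
  (np.int32(709), array([275.3, 187.2]), array([275.5, 187.5]), array([23., 31.]), 90.0)
top
  green
  (np.int32(209), array([233.1, 234.9]), array([232.8, 234.9]), array([19.1, 11.1]), 4.4)
top
  orange
  (np.int32(104), array([216.4, 232.7]), array([215., 233.]), array([ 8., 14.]), 90.0)
top
  red
  (np.int32(154), array([214.2, 220.7]), array([213.5, 220.6]), array([73.3,  2.4]), 4.7)
top
  blue
  (np.int32(41), array([236.1, 197.9]), array([236.2, 198.2]), array([ 7.5, 10.3]), 5.7)
top
  tray
  (np.int32(1338), array([347.1, 215.3]), array([347.2, 215.3]), array([36.2, 37.1]), 81.9)
(421, 800, 3)
```

View pics/c0.png

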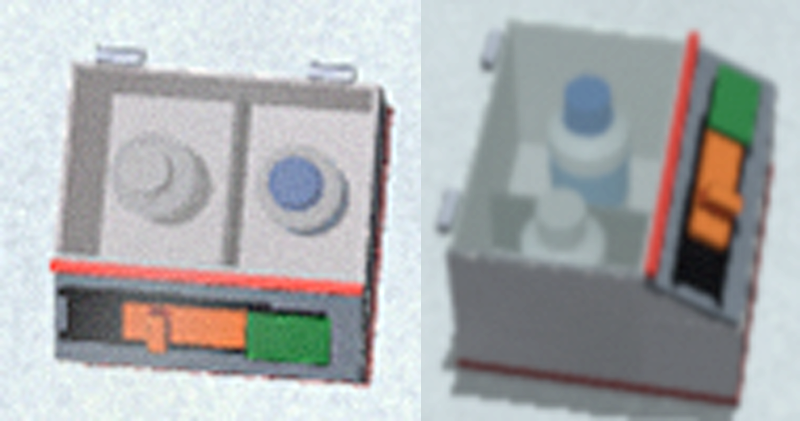

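The crop shows the box turned a few degrees, with the red trim along the front rim from crop (52,266) to (362,290). The rib is at (158,325), the tab slot is free to the left (+y), and the button is at (288,338). The blue-cap bottle is in the -y cell.

Run:
```python
from h import *
np.set_printoptions(precision=4,suppress=True)
p=onz('top',165+52/4.21,155+265/4.21,.151);q=onz('top',165+362/4.21,155+289/4.21,.151)
print('red ends',p,q,np.linalg.norm(p-q))
y=(p-q)[:2];yaw=np.arctan2(-y[0],y[1]);print('yaw',np.degrees(yaw))
c,s=np.cos(yaw),np.sin(yaw);Rb=np.array([[c,-s,0],[s,c,0],[0,0,1]])
mid=(p+q)/2
O=mid-Rb@[-.033,0,.151];print('box O by red',O)
g,e=tri(('top',*[232.9,234.9]),('side',288.7,237.5));print('green',g,e,'in box',Rb.T@(g-O))
b,e=tri(('top',236.1,198.),('side',254.3,237.8));print('cap',b,e,'in box',Rb.T@(b-O))
t,e=tri(('top',347.2,215.3),('side',275.4,187.3));print('tray',t,e,'plane',onz('top',347.2,215.3,.008),onz('side',275.4,187.3,.008))
n=Rb@[-.5,0,.866];rib=g+.085*Rb[:,1]+.007*n
print('rib',rib,proj('top',rib),proj('side',rib),'seen top',165+158/4.21,155+325/4.21,'side',215+(720-421)/4.21,213+200/4.21)
```

```text
red ends [0.5493 0.2965 0.151 ] [0.5396 0.0935 0.151 ] 0.2032360358432952
yaw -2.735973967175108
box O by red [0.5774 0.1934 0.    ]
green [0.5088 0.1432 0.1391] 0.0028028440229129034 in box [-0.0662 -0.0534  0.1391]
cap [0.6124 0.1397 0.1186] 0.0013705181062755609 in box [ 0.0376 -0.0519  0.1186]
tray [ 0.5795 -0.1887  0.0009] 0.0016477374841666027 plane [ 0.5783 -0.1879  0.008 ] [ 0.5797 -0.1819  0.008 ]
rib [0.5093 0.2283 0.1452] [201.8818 233.2462] [286.6571 259.8999] seen top 202.52969121140143 232.19714964370547 side 286.02137767220904 260.5059382422803
```

```bash
cat >> h.py <<'E'
from scipy.spatial.transform import Rotation as Ro
np.set_printoptions(precision=4,suppress=True)
yaw=np.radians(-2.74);Rb=Ro.from_euler('z',yaw).as_matrix();O=np.array([.5774,.1934,0]);N=Rb@[-.5,0,.866]
RT=Rb@np.array([[.866025,0,.5],[0,-1,0],[.5,0,-.866025]])
def bx(*p): return O+Rb@np.array(p)
def rel(P,R=RT,P0=None,R0=None):
    s=env.sense();P0=s['tool_pos'] if P0 is None else P0;R0=s['ee_rot'] if R0 is None else R0
    return (R0.T@(np.asarray(P)-P0)*1e3).round(1),np.degrees(Ro.from_matrix(R0.T@R).as_rotvec()).round(1)
def st():
    s=env.sense();print('t',s['time'],'p',s['tool_pos'],'box',Rb.T@(s['tool_pos']-O),'F',s['force'],'gap',s['finger_gap'],s['gripper_force'])
    print('roterr',np.degrees(Ro.from_matrix(RT.T@s['ee_rot']).as_rotvec()))
BUT=bx(-.074,-.0534,.145);RIB=bx(-.0775,-.0534+.085,.151)
E
python3 - <<'E'
from h import *
for p in(BUT,RIB): print(p,proj('top',p),proj('side',p))
pre=RIB-.0285*Rb[:,1]+.002*N
print(rel([.4,-.2,.33],env.sense()['ee_rot']),rel(pre+.06*N))
E
```

```text
[0.5009 0.1436 0.145 ] [232.4768 237.195 ] [291.8947 236.6336]
[0.5015 0.2287 0.151 ] [201.3187 236.0525] [289.4864 259.0518]
(array([ 283.1, -328.7,  -88. ]), array([0., 0., 0.])) (array([ 510.6, -666.7,   37.7]), array([-7.1, 29.5, 26.3]))
```

drive_tool:
  steps:
    - [283,-329,-88,0,0,0,1]
    - [283,-329,-88,0,0,0,1]
    - [283,-329,-88,0,0,0,1]
    - [283,-329,-88,0,0,0,1]
    - [283,-329,-88,0,0,0,1]
    - [283,-329,-88,0,0,0,1]
    - [510,-667,0,-7.1,29.5,26.3,1]
    - [510,-667,0,-7.1,29.5,26.3,1]
    - [510,-667,0,-7.1,29.5,26.3,1]
    - [510,-667,0,-7.1,29.5,26.3,1]

```text
time: 1.35
tool_pos: [0.4244, -0.0322, 0.2793]
ee_rot: [[0.874, -0.035, 0.484], [-0.027, -0.999, -0.023], [0.485, 0.007, -0.874]]
force: [0.7, -0.6, -0.6]
finger_gap: 0.0002
gripper_force: 0.0
```

```bash
sed -i 's/^BUT=.*/BUT=np.array([.505,.1434,.142]);RIB=BUT+.085*Rb[:,1]+.007*N/' h.py
python3 - <<'E'
from h import *
st(); print(RIB, rel(RIB-.0285*Rb[:,1]+.04*N))
E
```

```text
t 1.35 p [ 0.4244 -0.0322  0.2793] box [-0.142  -0.2327  0.2793] F [ 0.7223 -0.5741 -0.6314] gap 0.0001727272983520296 0.0
roterr [ 0.0002 -0.9844 -0.8226]
[0.5056 0.2285 0.1481] (array([  -1. , -235.8,  108. ]), array([-0. ,  1. ,  0.8]))
```

drive_tool:
  steps:
    - [-1,-100,0,0,1,0.8,1]
    - [-1,-236,50,0,1,0.8,1]
    - [-1,-236,90,0,1,0.8,1]
    - [-1,-236,90,0,1,0.8,1]
    - [-1,-236,90,0,1,0.8,1]
    - [-1,-236,90,0,1,0.8,1]
    - [-1,-236,90,0,1,0.8,1]

```text
time: 2.22
tool_pos: [0.4746, 0.1997, 0.1982]
ee_rot: [[0.868, -0.044, 0.495], [-0.037, -0.999, -0.024], [0.496, 0.003, -0.868]]
force: [-1.3, -0.2, 0.3]
finger_gap: -0.0003
gripper_force: 0.0
```

Run:
```python
from h import *
st(); print(RIB, rel(RIB-.0285*Rb[:,1]+.002*N))
a=env.snapshot('top')[150:260,165:275];b=env.snapshot('side')[190:300,220:330]
o=cv2.resize(np.hstack([a,b]),None,fx=3.6,fy=3.6,interpolation=2);o=cv2.convertScaleAbs(o,alpha=1.6);cv2.imwrite('pics/c1.png',o[:,:,::-1])
```

```text
t 2.225 p [0.4746 0.1997 0.1982] box [-0.103   0.0014  0.1982] F [-1.2884 -0.2114  0.2674] gap -0.0003362315124866675 0.0
roterr [-0.0126 -0.277  -0.2772]
[0.5056 0.2285 0.1481] (array([ 0.8, -1.7, 56.2]), array([0. , 0.3, 0.3]))
```

View pics/c1.png

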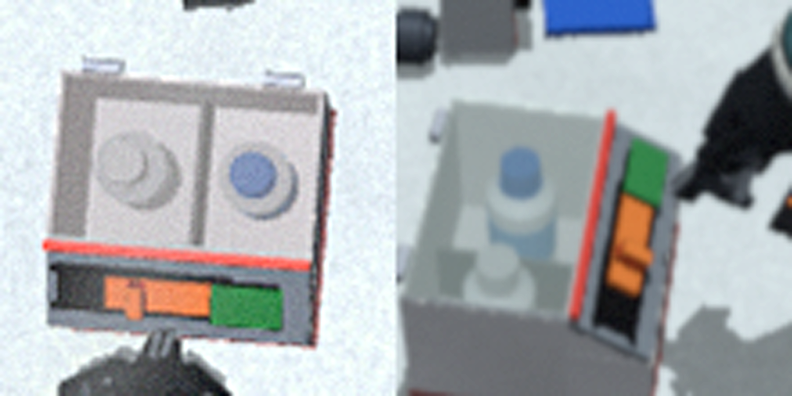

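The finger tip is in front of the gap between the rib and the button, at crop (163,335), with its path clear. I'll go down along the face normal.

drive_tool:
  steps:
    - [1,-2,30,0,0.3,0.3,1]
    - [1,-2,50,0,0.3,0.3,1]
    - [1,-2,53,0,0.3,0.3,1]
    - [1,-2,56,0,0.3,0.3,1]
    - [1,-2,56,0,0.3,0.3,1]
    - [1,-2,56,0,0.3,0.3,1]

```text
time: 3.08
tool_pos: [0.5034, 0.2008, 0.1506]
ee_rot: [[0.864, -0.048, 0.501], [-0.042, -0.999, -0.024], [0.501, -0.001, -0.865]]
force: [-0.4, 0.9, 0.3]
finger_gap: 0.0001
gripper_force: 0.0
```

drive_tool:
  steps:
    - [0,0,2,0,0,0,1]
    - [0,0,4,0,0,0,1]
    - [0,0,4,0,0,0,1]

```text
time: 3.45
tool_pos: [0.5054, 0.2006, 0.1461]
ee_rot: [[0.865, -0.048, 0.499], [-0.042, -0.999, -0.024], [0.5, -0.0, -0.866]]
force: [0.1, 0.1, -0.9]
finger_gap: 0.0002
gripper_force: 0.0
```

drive_tool:
  steps:
    - [0,-6,0,0,0,0,1]
    - [0,-12,0,0,0,0,1]
    - [0,-18,0,0,0,0,1]
    - [0,-18,0,0,0,0,1]

```text
time: 3.95
tool_pos: [0.5062, 0.2192, 0.1463]
ee_rot: [[0.865, -0.048, 0.5], [-0.041, -0.999, -0.024], [0.5, -0.0, -0.866]]
force: [-0.5, 0.4, -0.4]
finger_gap: 0.0
gripper_force: 0.0
```

drive_tool:
  steps:
    - [0,-4,0,0,0,0,1]
    - [0,-8,0,0,0,0,1]
    - [0,-8,0,0,0,0,1]

```text
time: 4.32
tool_pos: [0.5066, 0.2269, 0.1464]
ee_rot: [[0.865, -0.048, 0.5], [-0.042, -0.999, -0.024], [0.5, -0.0, -0.866]]
force: [0.7, -0.2, -0.4]
finger_gap: -0.0003
gripper_force: 0.0
```

Run:
```python
from h import *
st()
a=env.snapshot('top')
b=env.snapshot('side');print(*blobs(mask(b,'orange',(215,215,310,310))),*blobs(mask(a,'orange',(170,155,265,255))),sep='\n')
o=cv2.resize(np.hstack([a[150:260,165:275],b[190:300,220:330]]),None,fx=3.6,fy=3.6,interpolation=2);o=cv2.convertScaleAbs(o,alpha=1.6);cv2.imwrite('pics/c2.png',o[:,:,::-1])
```

```text
t 4.325 p [0.5066 0.2269 0.1464] box [-0.0723  0.0301  0.1464] F [ 0.657  -0.2113 -0.3951] gap -0.0003365189709749465 0.0
roterr [0.0109 0.0216 0.0208]
(np.int32(172), array([283.4, 261.5]), array([284.8, 261.1]), array([10.3, 27.7]), 10.0)
(np.int32(53), array([191.8, 230.9]), array([192. , 231.5]), array([9., 8.]), 90.0)
(np.int32(117), array([213.2, 232. ]), array([210. , 232.5]), array([ 9., 20.]), 90.0)
```

View pics/c2.png

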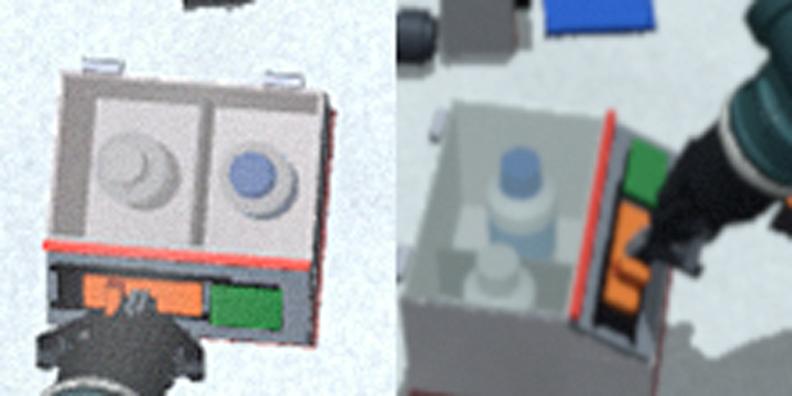

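The tab is moving: its left end went from crop column 105 to 83, roughly 15 mm. I'll keep pushing until it reaches the stop.

drive_tool:
  steps:
    - [0,-3,0,0,0,0,1]
    - [0,-5,0,0,0,0,1]
    - [0,-5,0,0,0,0,1]
    - [0,-5,0,0,0,0,1]

```text
time: 4.92
tool_pos: [0.5069, 0.2317, 0.1465]
ee_rot: [[0.865, -0.048, 0.5], [-0.042, -0.999, -0.024], [0.5, -0.0, -0.866]]
force: [-0.1, -0.2, 0.8]
finger_gap: -0.0001
gripper_force: 0.0
```

drive_tool:
  steps:
    - [0,-2,0,0,0,0,1]
    - [0,-3,0,0,0,0,1]
    - [0,-3,0,0,0,0,1]

```text
time: 5.3
tool_pos: [0.5071, 0.2334, 0.1463]
ee_rot: [[0.865, -0.05, 0.499], [-0.042, -0.999, -0.027], [0.5, 0.003, -0.866]]
force: [-0.8, -14.8, 2.8]
finger_gap: -0.0001
gripper_force: 7.1
```

drive_tool:
  steps:
    - [0,-1,0,0,0,0,1]
    - [0,-2,0,0,0,0,1]
    - [0,-2,0,0,0,0,1]

```text
time: 5.68
tool_pos: [0.5072, 0.2341, 0.1461]
ee_rot: [[0.865, -0.051, 0.499], [-0.041, -0.999, -0.03], [0.5, 0.005, -0.866]]
force: [-2.4, -27.5, 5.6]
finger_gap: 0.0003
gripper_force: 14.0
```

The tab is at its stop, with force rising to 27 N. Now I'll back off and go to the button.

drive_tool:
  steps:
    - [0,10,0,0,0,0,1]
    - [0,10,-15,0,0,0,1]
    - [0,10,-40,0,0,0,1]
    - [0,50,-40,0,0,0,1]
    - [0,94,-40,0,0,0,1]
    - [0,94,-40,0,0,0,1]
    - [0,94,-40,0,0,0,1]

```text
time: 6.55
tool_pos: [0.4826, 0.1441, 0.182]
ee_rot: [[0.864, -0.049, 0.501], [-0.043, -0.999, -0.023], [0.501, -0.001, -0.865]]
force: [-0.6, 1.2, -0.7]
finger_gap: -0.0001
gripper_force: 0.0
```

Run:
```python
from h import *
st(); print(rel(BUT+.011*N))
```

```text
t 6.55 p [0.4826 0.1441 0.182 ] box [-0.0923 -0.0537  0.182 ] F [-0.6418  1.2328 -0.6836] gap -0.00012709836151228972 0.0
roterr [0.0345 0.0889 0.0698]
(array([-0.6, -0.3, 34.8]), array([-0. , -0.1, -0.1]))
```

drive_tool:
  steps:
    - [0,0,20,0,0,0,1]
    - [0,0,32,0,0,0,1]
    - [0,0,36,0,0,0,1]
    - [0,0,39,0,0,0,1]
    - [0,0,39,0,0,0,1]
    - [0,0,39,0,0,0,1]

```text
time: 7.3
tool_pos: [0.5019, 0.1432, 0.1477]
ee_rot: [[0.865, -0.048, 0.5], [-0.042, -0.999, -0.023], [0.5, -0.001, -0.866]]
force: [-5.7, 2.8, 2.7]
finger_gap: 0.0
gripper_force: 2.8
```

drive_tool:
  steps:
    - [0,0,2,0,0,0,1]
    - [0,0,3,0,0,0,1]
    - [0,0,3,0,0,0,1]
    - [0,0,3,0,0,0,1]

```text
time: 7.8
tool_pos: [0.503, 0.1432, 0.1466]
ee_rot: [[0.865, -0.048, 0.499], [-0.042, -0.999, -0.023], [0.5, -0.001, -0.866]]
force: [-37.5, -0.2, 26.0]
finger_gap: 0.0003
gripper_force: 20.5
```

drive_tool:
  steps:
    - [0,0,-2,0,0,0,1]
    - [0,0,-2,0,0,0,1]
    - [0,0,-2,0,0,0,1]

```text
time: 8.18
tool_pos: [0.5025, 0.1431, 0.1471]
ee_rot: [[0.865, -0.048, 0.5], [-0.042, -0.999, -0.023], [0.501, -0.001, -0.866]]
force: [-5.6, 2.2, 3.6]
finger_gap: -0.0
gripper_force: 3.1
```

Run:
```python
from h import *
st()
a=env.snapshot('top')
b=env.snapshot('side')
o=cv2.resize(np.hstack([a[140:260,165:275],b[180:300,220:330]]),None,fx=3.6,fy=3.6,interpolation=2);o=cv2.convertScaleAbs(o,alpha=1.6);cv2.imwrite('pics/c3.png',o[:,:,::-1])
```

```text
t 8.175 p [0.5025 0.1431 0.1471] box [-0.0724 -0.0538  0.1471] F [-5.6236  2.2272  3.5851] gap -1.983394504992715e-05 3.098567117704456
roterr [0.033  0.0434 0.0304]
```

View pics/c3.png

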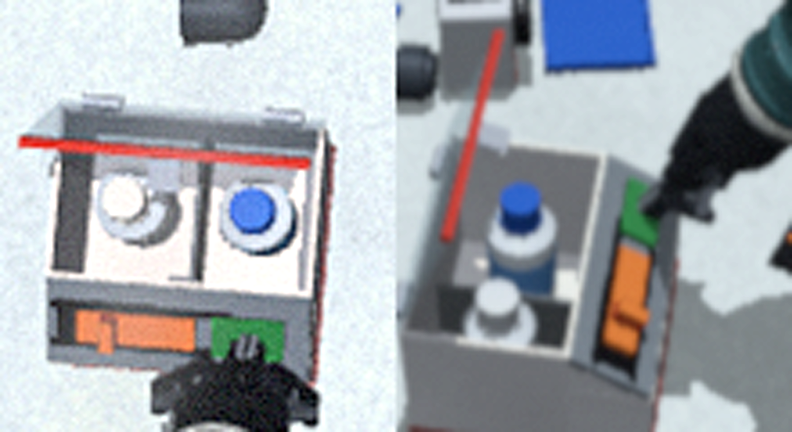

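The lid is open, with its red edge at crop (165,150). The tab is aside and the blue cap is clearly visible at top crop (255,208) and side crop (520,205). I'll retract and measure the cap.

drive_tool:
  steps:
    - [0,0,-20,0,0,0,1]
    - [0,0,-80,0,0,0,1]
    - [0,0,-130,0,0,0,0.4]
    - [0,0,-130,0,0,0,0.4]
    - [0,0,-130,0,0,0,0.4]
    - [0,0,-130,0,0,0,0.4]

```text
time: 9.02
tool_pos: [0.4376, 0.1457, 0.2576]
ee_rot: [[0.866, -0.049, 0.498], [-0.042, -0.999, -0.025], [0.499, 0.001, -0.867]]
force: [-0.0, 0.4, -0.2]
finger_gap: 0.0515
gripper_force: 0.0
```

Run:
```python
from h import *
st();RNG['blue']=((100,150,60),(125,255,255))
a=env.snapshot('top');b=env.snapshot('side')
A=list(blobs(mask(a,'blue',(215,190,255,225))));B=list(blobs(mask(b,'blue',(355-110,225,380-100,250))));print(*A,*B,sep='\n')
for x,y in((A[0][1],B[0][1]),(A[0][2],B[0][2])):
    p,e=tri(('top',*x),('side',*y));print(p,e,Rb.T@(p-O))
# side-view body of the cap circle in top at z .142
print(onz('top',*A[0][1],.14),onz('side',*B[0][1],.128))
```

```text
t 9.025 p [0.4376 0.1457 0.2576] box [-0.1373 -0.0543  0.2576] F [-0.0374  0.3922 -0.2481] gap 0.05151630735492048 0.0
roterr [-0.0554 -0.0803  0.0145]
(np.int32(117), array([234.6, 198.3]), array([234.5, 198.5]), array([11., 11.]), 90.0)
(np.int32(89), array([254.1, 235.7]), array([254., 236.]), array([10., 10.]), 90.0)
[0.6114 0.1427 0.1325] 0.0034245615321558463 [ 0.0364 -0.049   0.1325]
[0.6113 0.1431 0.1315] 0.004180034308999987 [ 0.0362 -0.0486  0.1315]
[0.6091 0.1419 0.14  ] [0.6136 0.1392 0.128 ]
```

Run:
```python
from h import *
T=np.array([.610,.1415,.134])+.010*RT[:,2]
print(rel(T-.08*RT[:,2]),rel(T))
```

```text
(array([ 87.5,  -4.2, 123.2]), array([ 0.1,  0.1, -0. ])) (array([ 87.6,  -4.3, 203.2]), array([ 0.1,  0.1, -0. ]))
```

drive_tool:
  steps:
    - [60,-4,40,0,0,0,0.4]
    - [87,-4,90,0,0,0,0.4]
    - [87,-4,140,0,0,0,0.4]
    - [87,-4,170,0,0,0,0.4]
    - [87,-4,185,0,0,0,0.4]
    - [87,-4,185,0,0,0,0.4]
    - [87,-4,185,0,0,0,0.4]

```text
time: 10.0
tool_pos: [0.6056, 0.142, 0.1438]
ee_rot: [[0.864, -0.048, 0.501], [-0.042, -0.999, -0.024], [0.502, -0.001, -0.865]]
force: [-1.1, 0.4, 0.7]
finger_gap: 0.051
gripper_force: 0.0
```

Run:
```python
from h import *
T=np.array([.610,.1415,.134])+.010*RT[:,2]
st();print(rel(T))
a=env.snapshot('top');b=env.snapshot('side')
o=cv2.resize(np.hstack([a[160:260,180:290],b[180:280,200:310]]),None,fx=3.6,fy=3.6,interpolation=2);o=cv2.convertScaleAbs(o,alpha=1.6);cv2.imwrite('pics/c4.png',o[:,:,::-1])
```

```text
t 10.0 p [0.6056 0.142  0.1438] box [ 0.0306 -0.05    0.1438] F [-1.0861  0.3529  0.67  ] gap 0.0509889547284921 0.0
roterr [0.0271 0.1208 0.0365]
(array([-1.1,  0.3, 20.7]), array([-0. , -0.1, -0. ]))
```

View pics/c4.png

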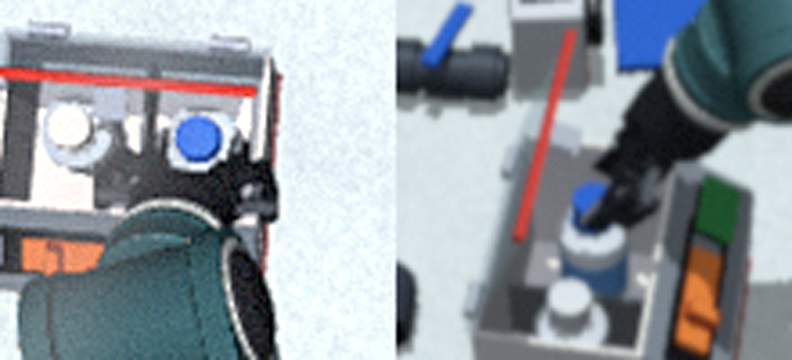

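The fingers straddle the blue cap at top crop (198,138), centred across it. I'll advance and close.

drive_tool:
  steps:
    - [-1,0,10,0,0,0,0.4]
    - [-1,0,18,0,0,0,0.4]
    - [-1,0,20,0,0,0,0.4]
    - [-1,0,20,0,0,0,0.4]
    - [-1,0,20,0,0,0,0.7]
    - [-1,0,20,0,0,0,1]
    - [-1,0,20,0,0,0,1]
    - [-1,0,20,0,0,0,1]

```text
time: 11.1
tool_pos: [0.6153, 0.1417, 0.1257]
ee_rot: [[0.864, -0.048, 0.502], [-0.042, -0.999, -0.023], [0.502, -0.001, -0.865]]
force: [-0.3, 3.3, 6.8]
finger_gap: 0.0328
gripper_force: 64.6
```

drive_tool:
  steps:
    - [4,0,-7,0,0,0,1]
    - [10,0,-17,0,0,0,1]
    - [16,0,-37,0,0,0,1]
    - [22,0,-57,0,0,0,1]
    - [30,1,-81,0,0,0,1]
    - [38,1,-105,0,0,0,1]
    - [50,1,-130,0,0,0,1]
    - [61,1,-155,0,0,0,1]
    - [61,1,-155,0,0,0,1]
    - [61,1,-155,0,0,0,1]

```text
time: 12.35
tool_pos: [0.5896, 0.1413, 0.2878]
ee_rot: [[0.866, -0.048, 0.498], [-0.042, -0.999, -0.024], [0.499, 0.0, -0.867]]
force: [0.2, 0.1, -3.5]
finger_gap: 0.0325
gripper_force: 64.4
```

Run:
```python
from h import *
st()
# bottle axis rel to grip: at grasp TCP ~(.6153,.1417,.1257), base z .006
s=env.sense();d=s['tool_pos']-np.array([.6153,.1417,.1257]);print('bottle moved',d,'base z',.006+d[2])
tr=np.array([.579,-.1865]);tcp=np.array([tr[0]+.6153-.6105,tr[1]+.1417-.1417,.1257+.001])
print(tcp,rel(tcp+[0,0,.175],s['ee_rot']),rel(tcp,s['ee_rot']))
a=env.snapshot('top');b=env.snapshot('side')
o=cv2.resize(np.hstack([a[140:260,170:390],b[120:240,180:400]]),None,fx=1.8,fy=1.8,interpolation=2);o=cv2.convertScaleAbs(o,alpha=1.6);cv2.imwrite('pics/c5.png',o[:,:,::-1])
```

```text
t 12.35 p [0.5896 0.1413 0.2878] box [ 0.0147 -0.0514  0.2878] F [ 0.242   0.14   -3.5011] gap 0.032476128951172675 64.44067035801709
roterr [-0.0266 -0.0625  0.0224]
bottle moved [-0.0257 -0.0004  0.1621] base z 0.16809443198789173
[ 0.5838 -0.1865  0.1267] (array([ 15.6, 327.7,  -7. ]), array([0., 0., 0.])) (array([-71.7, 327.7, 144.7]), array([0., 0., 0.]))
```

View pics/c5.png

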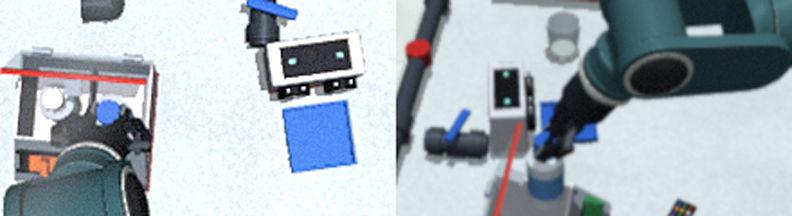

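The bottle hangs free in the gripper above the rim, with the white-capped one still standing in its cell. I'll carry it to the tray.

drive_tool:
  steps:
    - [7,5,-12,0,0,0,1]
    - [10,30,-12,0,0,0,1]
    - [15,70,-8,0,0,0,1]
    - [16,120,-7,0,0,0,1]
    - [16,170,-7,0,0,0,1]
    - [16,220,-7,0,0,0,1]
    - [16,270,-7,0,0,0,1]
    - [16,310,-7,0,0,0,1]
    - [16,328,-7,0,0,0,1]
    - [16,328,-7,0,0,0,1]

```text
time: 13.7
tool_pos: [0.5841, -0.1882, 0.3035]
ee_rot: [[0.865, -0.05, 0.5], [-0.043, -0.999, -0.025], [0.5, 0.0, -0.866]]
force: [-0.1, 0.1, -2.5]
finger_gap: 0.0326
gripper_force: 64.9
```

drive_tool:
  steps:
    - [-15,0,25,0,0,0,1]
    - [-35,0,60,0,0,0,1]
    - [-55,0,95,0,0,0,1]
    - [-65,0,113,0,0,0,1]
    - [-70,0,121,0,0,0,1]
    - [-70,0,121,0,0,0,1]
    - [-70,0,121,0,0,0,1]

```text
time: 14.58
tool_pos: [0.5849, -0.1868, 0.1651]
ee_rot: [[0.864, -0.048, 0.501], [-0.042, -0.999, -0.025], [0.502, 0.001, -0.865]]
force: [-0.4, 0.4, -2.3]
finger_gap: 0.0325
gripper_force: 64.9
```

Run:
```python
from h import *
st();s=env.sense();tcp=np.array([.5838,-.1858,.1257]);print(rel(tcp,s['ee_rot']),rel(tcp))
a=env.snapshot('top');b=env.snapshot('side')
o=cv2.resize(np.hstack([a[140:260,290:400],b[120:240,220:330]]),None,fx=3.6,fy=3.6,interpolation=2);o=cv2.convertScaleAbs(o,alpha=1.6);cv2.imwrite('pics/c6.png',o[:,:,::-1])
```

```text
t 14.575 p [ 0.5849 -0.1868  0.1651] box [ 0.0256 -0.3795  0.1651] F [-0.387   0.4168 -2.2636] gap 0.032508472639927705 64.91159113822505
roterr [-0.04    0.1374  0.01  ]
(array([-20.8,  -1. ,  33.5]), array([0., 0., 0.])) (array([-20.8,  -1. ,  33.5]), array([ 0. , -0.1, -0. ]))
```

View pics/c6.png

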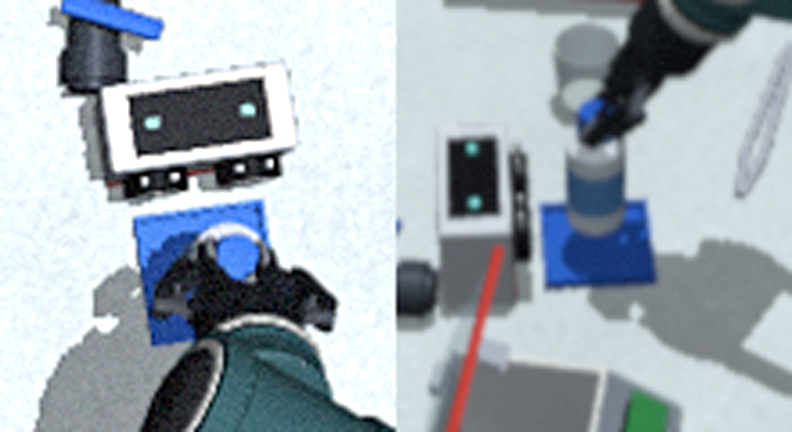

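The bottle hangs upright above the tray, with its base at side crop (597,222). It is within the tray outline and clear of the pump heads, so I'll lower it gently.

drive_tool:
  steps:
    - [-8,-1,13,0,0,0,1]
    - [-15,-1,24,0,0,0,1]
    - [-18,-1,29,0,0,0,1]
    - [-19,-1,31,0,0,0,1]
    - [-19,-1,31,0,0,0,1]
    - [-19,-1,31,0,0,0,1]

```text
time: 15.42
tool_pos: [0.5836, -0.1857, 0.1275]
ee_rot: [[0.864, -0.048, 0.5], [-0.042, -0.999, -0.024], [0.501, -0.0, -0.865]]
force: [-0.5, -0.6, -3.4]
finger_gap: 0.0326
gripper_force: 65.0
```

drive_tool:
  steps:
    - [-0.5,0,0.9,0,0,0,1]
    - [-1,0,1.8,0,0,0,1]
    - [-1.2,0,2.2,0,0,0,1]
    - [-1.2,0,2.2,0,0,0,1]

```text
time: 15.92
tool_pos: [0.5836, -0.1856, 0.1248]
ee_rot: [[0.865, -0.048, 0.5], [-0.042, -0.999, -0.024], [0.501, -0.0, -0.866]]
force: [-0.3, -0.1, -0.6]
finger_gap: 0.0325
gripper_force: 65.3
```

drive_tool:
  steps:
    - [-0.2,0,0.4,0,0,0,1]
    - [-0.2,0,0.4,0,0,0,1]

```text
time: 16.18
tool_pos: [0.5838, -0.1856, 0.1248]
ee_rot: [[0.864, -0.048, 0.501], [-0.042, -0.999, -0.024], [0.501, 0.0, -0.865]]
force: [-2.2, 1.7, 4.7]
finger_gap: 0.0322
gripper_force: 66.1
```

The bottle is on the tray floor. I'll release and withdraw along the fingers.

drive_tool:
  steps:
    - [0,0,0,0,0,0,0.5]
    - [0,0,0,0,0,0,0.35]
    - [0,0,0,0,0,0,0.3]
    - [0,0,-10,0,0,0,0.3]
    - [0,0,-30,0,0,0,0.3]
    - [0,0,-70,0,0,0,0.3]
    - [0,0,-120,0,0,0,0.3]
    - [0,0,-160,0,0,0,0.3]
    - [0,0,-160,0,0,0,0.3]
    - [0,0,-160,0,0,0,0.3]

```text
time: 17.42
tool_pos: [0.5034, -0.1817, 0.2624]
ee_rot: [[0.865, -0.049, 0.5], [-0.042, -0.999, -0.024], [0.5, -0.0, -0.866]]
force: [-0.8, 0.5, -1.1]
finger_gap: 0.0595
gripper_force: 0.0
```

Run:
```python
from h import *
st()
a=env.snapshot('top');b=env.snapshot('side')
o=cv2.resize(np.hstack([a[100:310,130:470],b[90:300,150:490]]),(800,247),interpolation=2);o=cv2.convertScaleAbs(o,alpha=1.6)
o2=np.hstack([a[130:260,170:390],b[160:310,200:330][:130]]);o2=cv2.resize(o2,(800,int(130*800/350)),interpolation=2);o2=cv2.convertScaleAbs(o2,alpha=1.5)
cv2.imwrite('pics/c7.png',np.vstack([o,o2])[:,:,::-1])
```

```text
t 17.425 p [ 0.5034 -0.1817  0.2624] box [-0.056  -0.3782  0.2624] F [-0.8003  0.5306 -1.0619] gap 0.05949567049985171 0.0
roterr [-0.0128  0.0268  0.0391]
```

View pics/c7.png

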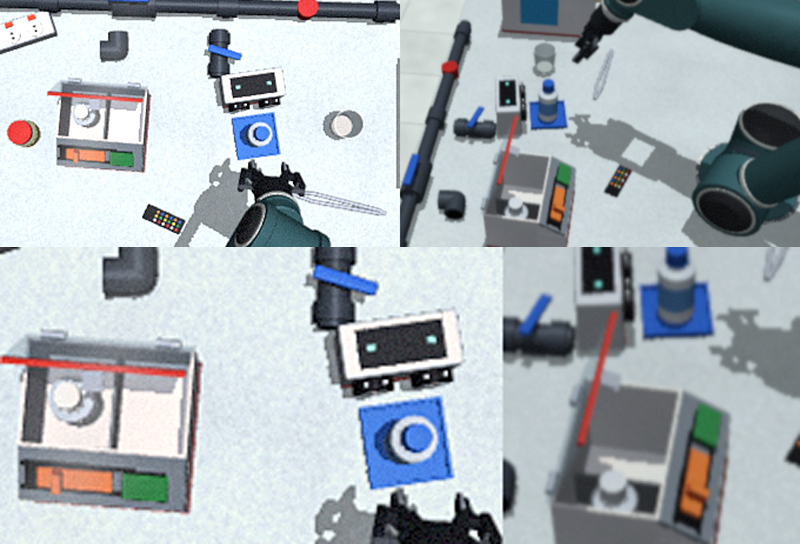

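The blue-capped bottle stands upright in the tray at (412,438). The lid is open with the tab aside, the white-capped bottle is in its cell, and the other things look untouched. I'll hand the job in.

```bash
python3 -c "
from workcell import env
print(env.finish_job())"
```

```text
the job is handed in; nothing more can be done
None
```

I handed the job in at about 17.5 s: the tab is fully aside, the lid is open, the blue-capped bottle stands upright in the drip tray, the white-capped bottle is still in the box, and nothing else looked disturbed in the last pictures.

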